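# Hang the plate for its picture and hold the lamp selector at its third click

## Task

Take the metal plate with the big round eye from the red rack, hang it by its eye on the peg of the lamp stand and let go of it. Then grip the spring-return knob on the selector box, turn it clockwise three clicks from its rest to the third stop, without going past that stop, and finish while still holding it there, as the knob runs back if it is let go. Leave the other plate and everything else on the table where they are.

Things in the scene. Friction and masses are not known exactly. Their poses are not given: they have to be found in the camera images.
- plate: the loose plate to hang: aluminium, upright, 130 mm tall, 50 wide, 8 thick, 80 to 160 g, with dark dots and one large round eye. Origin at the middle of its lower edge, z up, x along its thickness, y along its width. Stands in one of the red rack's two places, in a slot 10 mm wide, floor 10 mm and wall tops 40 mm above the table. Grip it across its thickness near the top edge.
- plate_eye (a point): centre of the plate's eye, a through-hole of 21 mm diameter, 75 mm above the plate's lower edge and 55 mm below its upper edge, midway in the thickness; axes as the plate's
- rack: red plastic rack, 40 mm (x) by 160 mm (y) by 40 mm tall, fixed. Origin under its centre. Its two places lie at y = +40 and -40 mm; the plates in it stand in one line, their thickness along the rack's x.
- blank: the other plate in the rack, to be left there: the same metal, 50 mm wide, 8 mm thick but only 100 mm tall and without the large eye; origin at the middle of its lower edge
- stand: lamp stand, fixed: dark foot 100 by 90 by 10 mm, two white lamp strips on it up to 22 mm high, and a 24 mm square aluminium post, its top 163 mm above the table. Origin on the table under the post's axis. A round steel peg sticks out of the post's -x face in the plane y = 0, towards the robot. Hang the plate with its thickness along the stand's x.
- peg_tip (a point): centre of the free end of the peg (8 mm diameter, rounded end), 166 mm above the table and 100 mm out (-x) from the post's axis; axes as the stand's. The peg rises 8 degrees from post to tip, so a plate stays on; the eye's centre of a hung plate rests about 6 mm below the peg's axis
- peg_root (a point): point on the peg's axis where it leaves the post, 154 mm above the table; axes as the stand's
- selector: grey selector box, fixed, 120 by 120 by 45 mm, with a knob on its top; origin under its centre, on the knob's axis. Round the knob is a metal dial, 80 mm across, its top 49 mm above the table, with seven black ticks 22.5 degrees apart, one per stop; the longest, towards the box's -x, marks rest.
- knob_grip (a point): on the knob's axis, 82 mm above the table, at the height to grip. The black knob is a disc 52 mm across (top 58 mm above the table) with an upright grip bar 48 mm long, 14 mm thick, its top 92 mm above the table. This point's axes turn with the knob: x along the bar, y across it (pinch across y), z up. A white line on the bar's -x half points to the ticks.
- index (a joint): knob angle in rad: 0 at rest (as it starts), growing clockwise from above. Clicking stops every 22.5 degrees: first 0.393, second 0.785, third 1.178, more up to its end, 2.356. A spring drives it back to rest from any stop (0.1 N m at rest, 0.15 at the third stop); the clicks add 0.1 N m before and take off 0.1 after each midpoint between stops. One grasp is enough.
- gear: grey plastic gear lying flat, 66 mm across, 20 mm tall, a bystander; origin under its centre
- cup: white mug without handle, 72 mm across, 85 mm tall, a bystander; origin under its centre
- motor: grey kit motor block, 70 by 40 by 36 mm, with a white hub, a bystander; origin under its centre
- phone: black phone lying flat, 160 by 76 by 9 mm, a bystander; origin under its centre
- driver: screwdriver lying down, a bystander
Things that resemble listed ones, but are neither listed nor needed, are in the scene too. What is shaped like the selector but green is not meant.

How it is judged:
By the outcome, as a careful person would: the job done as asked, in the order asked, and still so for the second after the job is handed in, while the arm keeps its last pose, push and grip.
It also fails if it takes over 58 s, if anything falls off the work surface, if the arm or the gripper's body presses on something with over 40 N, if the wrist force passes 120 N, or if a joint passes its speed limit or range.

## Robot

A 7-joint arm with a two-finger parallel gripper is mounted at the origin on the work surface. World frame = base frame: x ahead of the robot, y to its left, z up, the work surface at z = 0. Lengths are in m, angles in rad, forces in N, time in s.
With the tool pointing down it reaches from about 0.35 to 0.9 m from the base axis. Payload 8.1 kg.
Tool frame: the origin (TCP) lies at the very end of the fingers, on their centre line; the grasp point (between the pads) lies 19 mm behind it (grasp_offset is the distance from the TCP to the grasp point, in m); z points along the fingers, y is the line along which they close (so a half turn about z gives the same grasp; the last joint's range is limited). The gripper opens to 92 mm and grips with 3 to 60 N. Pads are 19 mm wide; open, the fingers measure 130 mm over their backs; the gripper's body (75 mm by 190 mm) begins 47 mm behind the grasp point.
Start: joints at [1.07, 0.434, 0.025, 1.573, -0.012, 1.134, -0.075], TCP at [0.242, -0.576, 0.191] pointing down, gripper open.
Joint ranges: [-2.62, 2.62], [-0.44, 2.09], [-1.27, 1.32], [0.08, 2.57], [-1.32, 4.46], [0.12, 2], [-2.74, 2.74]. Speed limits (rad/s): [2.22, 2.22, 3.01, 3.01, 3.14, 3.14, 3.14].

## Interface

Orientations are given as a rotation vector (axis times angle).
In Python, from cell import observe, get_image, camera_params, sign_off, silhouettes, grasp_offset gives the robot as it stands. The module is installed in compiled form; this text tells all that it offers.
- The arm moves only by the tool jog_arm, never from a script. Its argument "motion" is a list that holds one entry, the list of rows, each a list of 7 numbers: the shift along the tool's x, y, z in m, then the turn, a rotation vector about the tool's x, y, z in rad, then the closure, from -1 (fully open) to 1 (shut), so that 0 is half open. In form: [[[dx, dy, dz, wx, wy, wz, hand], ...]]. A call has 1 to 10 rows; each row is the pose to reach, as a shift and turn from the pose commanded when the call began, along the tool's axes at that moment; what a row does not reach only later rows make up. A row lasts 1/12 s, in which the tool goes at most 41.7 mm and 7.16 degrees, less where a joint would pass 70% of its speed; a pose out of reach is approached as far as the arm can. A call with a gripper value outside its range is refused whole. The fingers move at their own pace and stop on an object; "force" is the grip in N (left out, the last holds). Time passes only in rows, so rows that repeat a pose let the fingers close. It gives the time, the measured TCP pose, the force, the opening and the grip force at its end, in the units of the state.
- observe(): the state, without advancing time (a new reading comes with each control period).
- get_image(name): name is "scene" or "side" or "wrist"; returns the picture (420x560x3 uint8, red, green, blue); there is no depth.
- camera_params(name): a dict with "vertical_fov" (degrees; the focal length in pixels is half the picture's height over the tangent of half this angle, whatever the lens; pixels are square), "cx", "cy" (the principal point, pixels), "dist_coeffs" ([k1, k2, p1, p2, k3] as OpenCV has them; the pictures are not rectified), "T" (4x4, takes a point from camera to world coordinates). Camera axes: x right, y down, z forward; pixel columns grow to the right and rows downward; lengths in m; the calibration is good to about 2 mm. A picture is of the moment at which its call begins: read the wrist's pose just before it. camera_params takes no time and is no camera call; for the wrist camera it gives the pose at the moment of the call.
- sign_off(): hands the job in; it is judged then, once.
Trained networks look in the newest picture that a camera, given by its name, has taken for a name from the list of things; names that differ only in an ending like _2 or _b are one class to them, and where a whole thing is asked for, a point or a joint stands for the part that bears it (a point fixed in the world has none). Each returns a list of dicts, best first, with "p" (0 to 1); they miss things now and then, are a little off and sometimes report something else, mostly with a low value. They report only what shows in the picture. A call takes as long as a camera call. They do not tell look-alikes from the thing itself.
- silhouettes(query, camera): "mask" (420x560 bool, what is visible of it) and "pixel" ([column, row] in pixels, amid what is visible of it).
The state is a dict: "clock": time; "joints": joint angles; "dq": joint speeds; "joint_efforts": joint torques, N m; "position": TCP position; "ee_rot": TCP orientation; "force": force on the tool from outside, world axes, zero at the start; "ft_torque": the same for the moment, N m; "width": opening from 0.0 (shut) to 1.0 (fully open); "gripper_force": force on a finger pad.
Only numpy, scipy, OpenCV 4.12 (cv2) and the standard library are available. Lean on these libraries where they do the work, as an engineer would, in place of code of your own. Each camera call takes 0.05 s, during which the arm holds its last target. There are 200 camera calls.

## Working session

There is one attempt and no reset: what is moved stays moved. The work goes in short steps, Python scripts to look and compute and a tool call to move; the robot and the scene stay as the last step left them, time stands still between calls to the robot, and variables do not carry over. Pictures are saved under pics/ and viewed, at most 10 in all, crops included, and the job is handed in when it is done.

Besides the shell and the picture viewer there is one more tool, called after "Call:" as a command line: name --argument value ..., lists and objects as JSON in quotes. jog_arm: Moves the arm, as the interface text tells. Its arguments: {"type":"object","properties":{"motion":{"type":"array"},"force":{"type":"number"}},"required":["motion"]}

```bash
mkdir -p pics; cat > h.py <<'E'
import numpy as np, cv2
from cell import *
from scipy.spatial.transform import Rotation as R
def cam(n):
    p=camera_params(n); f=210/np.tan(np.radians(p["vertical_fov"])/2)
    return np.array([[f,0,p["cx"]],[0,f,p["cy"]],[0,0,1]]),np.array(p["dist_coeffs"],float),np.array(p["T"])
def ray(c,px):
    K,d,T=c; u=cv2.undistortPoints(np.array(px,float).reshape(-1,1,2),K,d).reshape(-1,2)
    v=np.c_[u,np.ones(len(u))]@T[:3,:3].T
    return T[:3,3],v/np.linalg.norm(v,axis=1,keepdims=True)
def onz(c,px,z):
    o,v=ray(c,px); return o+v*((z-o[2])/v[:,2])[:,None]
def proj(c,P):
    K,d,T=c; Ti=np.linalg.inv(T)
    return cv2.projectPoints(np.array(P,float).reshape(-1,1,3),cv2.Rodrigues(Ti[:3,:3])[0],Ti[:3,3],K,d)[0].reshape(-1,2)
def tri(c1,p1,c2,p2):
    o1,v1=ray(c1,p1);o2,v2=ray(c2,p2);v1=v1[0];v2=v2[0]
    s=np.linalg.lstsq(np.c_[v1,-v2],o2-o1,rcond=None)[0]
    a=o1+s[0]*v1;b=o2+s[1]*v2
    return (a+b)/2,np.linalg.norm(a-b)
def save(n,im): cv2.imwrite('pics/'+n+'.png',im[...,::-1])
E
python3 - <<'E'
from h import *
np.set_printoptions(precision=4,suppress=True)
print(observe(),grasp_offset)
for n in("scene","side"):
    im=get_image(n);save(n+'1',im);c=cam(n);print(n,c[0][0,0],c[2])
    for q in("plate","rack","blank","stand","selector","knob_grip"):
        for r in silhouettes(q,n)[:3]:
            print(q,round(r["p"],2),np.array(r["pixel"]),r["mask"].sum(),onz(c,r["pixel"],0.0)[0])
E
```

```text
{'clock': 0.0, 'joints': array([ 1.0704,  0.4352,  0.025 ,  1.5741, -0.0116,  1.134 , -0.0751]), 'dq': array([ 0.0005, -0.0004, -0.0011,  0.0017,  0.0003,  0.0012, -0.0004]), 'joint_efforts': array([ -0.0013, -66.7873,   0.9846, -31.4467,  -0.0605,   0.0429,
         0.0002]), 'position': array([ 0.2419, -0.5757,  0.1901]), 'ee_rot': array([-3.0782, -0.6204,  0.0007]), 'force': array([-0.1689, -0.2333,  0.6461]), 'ft_torque': array([-0.0061, -0.0049, -0.0675]), 'gripper_force': 0.0, 'width': 1.0000644423380427} 0.0188
scene 425.9833546579697 [[-0.6486  0.471  -0.5979  1.0562]
 [ 0.7609  0.4193 -0.4952  0.4363]
 [ 0.0175 -0.7761 -0.6303  0.6865]
 [ 0.      0.      0.      1.    ]]
plate 0.76 [282.8 209.4] 712 [ 0.3838 -0.0957  0.    ]
plate 0.75 [312.  228.5] 626 [0.3938 0.0054 0.    ]
rack 0.59 [297.7 242.5] 1257 [0.4564 0.0101 0.    ]
blank 0.92 [311.3 232.3] 542 [0.4062 0.0125 0.    ]
blank 0.5 [272.1 273.5] 595 [0.5708 0.0291 0.    ]
stand 0.77 [174.9 215.6] 1892 [ 0.5844 -0.2833  0.    ]
stand 0.34 [297.  243.7] 1217 [0.4607 0.0114 0.    ]
selector 0.92 [328.9 312.3] 4278 [0.5754
[... 316 characters left out ...]
7224 -0.6794  0.8718]
 [ 0.0063 -0.6845 -0.729   1.083 ]
 [ 0.      0.      0.      1.    ]]
plate 0.47 [293.4 216.4] 190 [ 0.4806 -0.1184  0.    ]
plate 0.42 [328.2 370.1] 553 [0.3551 0.3228 0.    ]
rack 0.61 [291.5 255.8] 671 [0.4702 0.0185 0.    ]
rack 0.24 [254.2 174.5] 1165 [ 0.6138 -0.2696  0.    ]
blank 0.48 [288.8 249.4] 197 [ 0.4796 -0.0015  0.    ]
stand 0.71 [253.1 175.2] 1150 [ 0.6165 -0.2662  0.    ]
selector 0.88 [348.5 211.9] 1906 [ 0.3313 -0.1557  0.    ]
selector 0.83 [229.5 304.8] 2855 [0.5997 0.1857 0.    ]
selector 0.6 [252.2 250. ] 479 [0.5732 0.0132 0.    ]
knob_grip 0.66 [229.5 291.4] 438 [0.607  0.1479 0.    ]
knob_grip 0.61 [347.9 198.7] 382 [ 0.335  -0.2067  0.    ]
```

View pics/scene1.png

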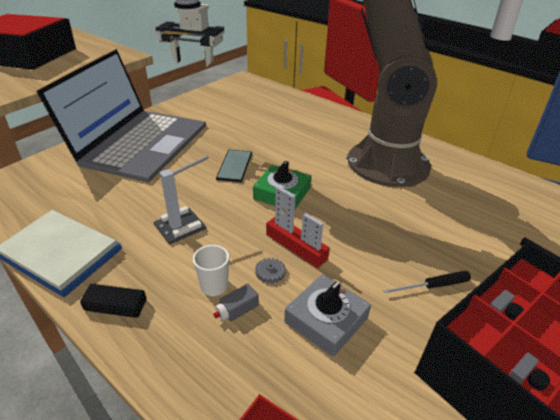

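View pics/side1.png

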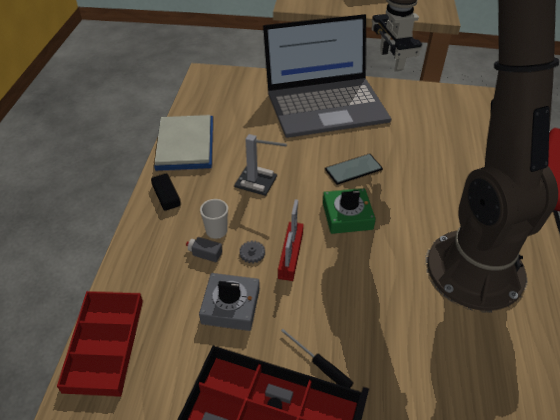

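The scene view shows the tall plate at (285,210), the blank at (312,230), the stand with its peg tip near (208,157) and the grey selector at (328,310). In the side view the rack is at (291,255), the peg tip near (285,144) and the selector at (230,300).

```bash
python3 - <<'E'
from h import *
a=cv2.imread('pics/scene1.png');b=cv2.imread('pics/side1.png')
def cr(im,x,y,w,h): return cv2.resize(im[y:y+h,x:x+w],(400,300) ,interpolation=cv2.INTER_CUBIC)
# 4x zoom: 100x75 windows
m=np.vstack([np.hstack([cr(a,145,145,100,75),cr(b,220,120,100,75)]),np.hstack([cr(a,255,185,100,75),cr(b,250,200,100,75)])])
cv2.imwrite('pics/mos1.png',m)
E
```

```text
(no output)
```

View pics/mos1.png

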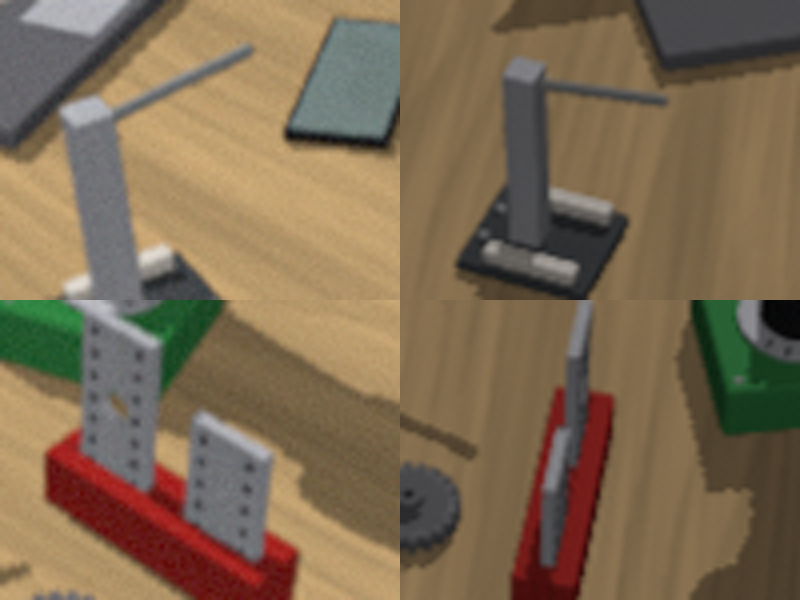

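The mosaic shows the peg tip at scene (207.5,156.8) and side (286.5,145.3), and its root at (173.5,173.8) and (256.5,141.5). The tall plate stands at the rack's far end and the blank at its near end.

```bash
python3 - <<'E'
from h import *
np.set_printoptions(precision=4,suppress=True)
a,b=cam("scene"),cam("side")
print('tip',tri(a,[207.3,156.6],b,[286.2,145.0]));print('root',tri(a,[173.5,173.8],b,[256.5,141.5]))
print('blankL',onz(a,[303.75,213],.11),'blankR',onz(a,[322.5,225],.11))
print('rackR far corner side',onz(b,[[288.7,223],[303,223.7]],.04)); print('rack scene near edge',onz(a,[[266.5,223.5],[329,247.5]],.04))
print('plate right top',onz(a,[295,195.5],.14))
m=[silhouettes("knob_grip","scene")[0],silhouettes("knob_grip","side")[0]]
print('knob',[r["pixel"] for r in m],tri(a,m[0]["pixel"],b,m[1]["pixel"]))
c=cam("wrist");o=observe();Rt=R.from_rotvec(o["ee_rot"]).as_matrix()
print('wristcam in tool',Rt.T@(c[2][:3,3]-o["position"]),Rt.T@c[2][:3,:3],c[0][0,0]);print(Rt)
E
```

```text
tip (array([ 0.5151, -0.2177,  0.1681]), np.float64(0.0013861148653505778))
root (array([ 0.5984, -0.2394,  0.1528]), np.float64(0.0013423404024395392))
blankL [[0.4711 0.031  0.11  ]] blankR [[0.4765 0.0843 0.11  ]]
rackR far corner side [[ 0.4871 -0.057   0.04  ]
 [ 0.4499 -0.0595  0.04  ]]
rack scene near edge [[ 0.4887 -0.0596  0.04  ]
 [ 0.4584  0.0964  0.04  ]]
plate right top [[0.4669 0.0019 0.14  ]]
knob [[329.3, 300.7], [229.5, 291.4]] (array([0.5953, 0.1898, 0.0613]), np.float64(0.0014749695639434091))
wristcam in tool [ 0.0775  0.001  -0.1938] [[-0.0006 -0.9587 -0.2844]
 [ 1.     -0.0008  0.0005]
 [-0.0007 -0.2844  0.9587]] 305.8940247825209
[[ 0.922   0.3873  0.    ]
 [ 0.3873 -0.922  -0.0001]
 [ 0.      0.0001 -1.    ]]
```

Call:
jog_arm --motion '[[[0.0, 0.0, -0.04, 0, 0, 0, -1], [0.424, -0.446, -0.09, 0, 0, -1.31, -1], [0.424, -0.446, -0.09, 0, 0, -1.31, -1], [0.424, -0.446, -0.09, 0, 0, -1.31, -1], [0.424, -0.446, -0.09, 0, 0, -1.31, -1], [0.424, -0.446, -0.09, 0, 0, -1.31, -1], [0.424, -0.446, -0.09, 0, 0, -1.31, -1], [0.424, -0.446, -0.09, 0, 0, -1.31, -1], [0.424, -0.446, -0.09, 0, 0, -1.31, -1], [0.424, -0.446, -0.09, 0, 0, -1.31, -1]]]'

```text
clock: 1.63
position: [0.3748, -0.2249, 0.2618]
ee_rot: [2.267, 2.173, -0.0]
force: [1.4, -0.5, 0.0]
width: 1.001
gripper_force: 0.0
```

```bash
cat > go.py <<'E'
# usage: go.py x y z yaw_deg -> tool shift & wz from measured pose, tool kept vertical
import sys
from h import *
x,y,z,w=map(float,sys.argv[1:5]);o=observe();Rt=R.from_rotvec(o["ee_rot"]).as_matrix()
d=Rt.T@(np.array([x,y,z])-o["position"])
t=np.radians(w);G=np.array([[np.cos(t),np.sin(t),0],[np.sin(t),-np.cos(t),0],[0,0,-1]])
print('shift',d.round(4),'turn',R.from_matrix(Rt.T@G).as_rotvec().round(4),'t',round(o["clock"],2),'pos',o["position"].round(4),'yaw',np.degrees(np.arctan2(Rt[1,0],Rt[0,0])).round(2),'j',o["joints"].round(2),'F',o["force"].round(1),'w',round(o["width"],3))
E
python3 go.py 0.46 0.0 0.28 98
```

```text
shift [ 0.2282  0.0756 -0.0184] turn [ 0.0005  0.0009 -0.1818] t 1.63 pos [ 0.3748 -0.2249  0.2618] yaw 87.59 j [ 0.76  0.09 -0.36  1.87  0.04  1.19  0.34] F [ 1.4 -0.5  0. ] w 1.001
```

Call:
jog_arm --motion '[[[0.228, 0.076, -0.018, 0, 0, -0.18, -1], [0.228, 0.076, -0.018, 0, 0, -0.18, -1], [0.228, 0.076, -0.018, 0, 0, -0.18, -1], [0.228, 0.076, -0.018, 0, 0, -0.18, -1], [0.228, 0.076, -0.018, 0, 0, -0.18, -1], [0.228, 0.076, -0.018, 0, 0, -0.18, -1], [0.228, 0.076, -0.018, 0, 0, -0.18, -1], [0.228, 0.076, -0.018, 0, 0, -0.18, -1], [0.228, 0.076, -0.018, 0, 0, -0.18, -1]]]'

```text
clock: 2.38
position: [0.4613, -0.0032, 0.2791]
ee_rot: [2.07, 2.363, -0.001]
force: [-0.5, 0.3, 0.0]
width: 1.0
gripper_force: 0.0
```

```bash
python3 - <<'E'
from h import *
c=cam("wrist");im=get_image("wrist");save('w1',cv2.resize(im,(784,588),interpolation=cv2.INTER_CUBIC));np.save('w1',np.array([c[0],c[2]],dtype=object),allow_pickle=True)
import pickle;pickle.dump(c,open('w1.pkl','wb'))
for q in("plate","rack","blank"):
    for r in silhouettes(q,"wrist")[:2]: print(q,round(r["p"],2),np.array(r["pixel"]).round(1),r["mask"].sum())
E
python3 go.py 0.46 -0.0 0.28 98
```

```text
rack 0.9 [293.5 156.4] 2313
blank 0.57 [299.4 135.9] 445
shift [ 0.0041 -0.0007 -0.0008] turn [-0.0003  0.0005 -0.01  ] t 2.58 pos [ 0.4612 -0.004   0.2792] yaw 97.42 j [ 0.42  0.15 -0.59  1.77  0.09  1.25 -0.07] F [-0.1 -0.3 -1.1] w 1.001
```

View pics/w1.png

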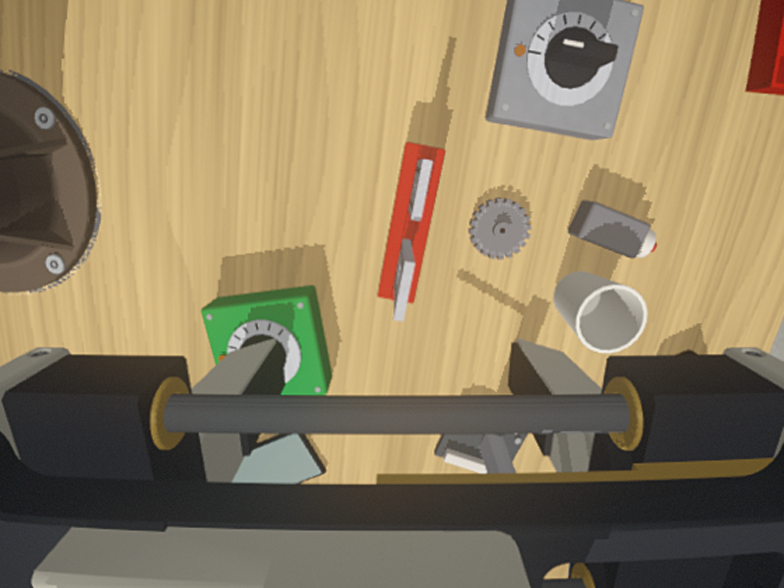

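The wrist view shows the red rack from (425,145) to (395,300), the tall plate with its near top end at about (400,319) and the blank at (422,190). The grey selector's knob is at (575,55), and its white line points left towards the long rest tick.

```bash
python3 - <<'E'
from h import *
import pickle
np.set_printoptions(precision=4,suppress=True)
c=pickle.load(open('w1.pkl','rb'))
s=1/1.4
print('rack corners TL TR BL BR',onz(c,np.array([[407,142],[444,149],[378,296],[413,303]])*s,.04))
print('plate near corners',onz(c,np.array([[395,318],[405,320],[402,240],[413,241]])*s,.14))
im=cv2.imread('pics/w1.png')
cv2.imwrite('pics/w1c.png',cv2.resize(im[130:335,350:480],None,fx=2.9,fy=2.9,interpolation=cv2.INTER_CUBIC))
E
```

```text
rack corners TL TR BL BR [[ 0.4597  0.0957  0.04  ]
 [ 0.496   0.0941  0.04  ]
 [ 0.4506 -0.0616  0.04  ]
 [ 0.4884 -0.0644  0.04  ]]
plate near corners [[ 0.4672 -0.0477  0.14  ]
 [ 0.4756 -0.0483  0.14  ]
 [ 0.4642  0.0174  0.14  ]
 [ 0.4728  0.0177  0.14  ]]
```

View pics/w1c.png

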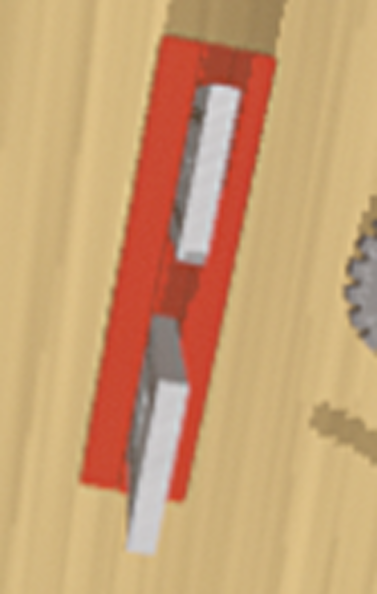

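The crop shows the tall plate's top face with corners at (160,378), (188,382), (157,553) and (127,550). The rack corners are (165,37), (275,57), (80,482) and (185,500).

```bash
python3 - <<'E'
from h import *
import pickle
np.set_printoptions(precision=4,suppress=True)
c=pickle.load(open('w1.pkl','rb'))
f=lambda a:(np.array(a)/2.9+[350,130])/1.4
P=onz(c,f([[160,378],[188,382],[157,553],[127,550]]),.14);print(P,P.mean(0))
B=onz(c,f([[210,85],[242,88],[207,262],[178,245]]),.11);print(B.mean(0))
C=onz(c,f([[165,37],[275,57],[80,482],[185,500]]),.04);print(C,C.mean(0))
E
python3 go.py 0.472 -0.022 0.22 86.5
```

```text
[[ 0.4689  0.0016  0.14  ]
 [ 0.4766  0.0015  0.14  ]
 [ 0.475  -0.049   0.14  ]
 [ 0.4664 -0.0492  0.14  ]] [ 0.4717 -0.0238  0.14  ]
[0.476  0.0567 0.11  ]
[[ 0.4597  0.095   0.04  ]
 [ 0.4969  0.0936  0.04  ]
 [ 0.4502 -0.0619  0.04  ]
 [ 0.4892 -0.0637  0.04  ]] [0.474  0.0158 0.04  ]
shift [-0.0192  0.0084  0.0592] turn [-0.0002  0.0005  0.1907] t 2.58 pos [ 0.4612 -0.004   0.2792] yaw 97.42 j [ 0.42  0.15 -0.59  1.77  0.09  1.25 -0.07] F [-0.1 -0.3 -1.1] w 1.001
```

Call:
jog_arm --motion '[[[-0.019, 0.008, 0.059, 0, 0, 0.188, -1], [-0.019, 0.008, 0.059, 0, 0, 0.188, -1], [-0.019, 0.008, 0.059, 0, 0, 0.188, -1], [-0.019, 0.008, 0.059, 0, 0, 0.188, -1]]]'

```text
clock: 2.92
position: [0.4711, -0.0211, 0.22]
ee_rot: [-2.281, -2.158, 0.002]
force: [-0.9, 0.5, 0.6]
width: 0.998
gripper_force: 0.0
```

```bash
python3 - <<'E'
from h import *
import pickle
np.set_printoptions(precision=4,suppress=True)
c0=pickle.load(open('w1.pkl','rb'))
c=cam("wrist");im=get_image("wrist");pickle.dump(c,open('w2.pkl','wb'))
P=[[0.4689,.0016,.14],[.4766,.0015,.14],[.475,-.049,.14],[.4664,-.0492,.14]]
q=proj(c,P);print(q)
x0,y0=(q.mean(0)-[40,75]).astype(int);print(x0,y0)
save('w2c',cv2.resize(im[max(y0,0):y0+150,x0:x0+80],None,fx=4,fy=4,interpolation=cv2.INTER_CUBIC))
E
python3 go.py 0.472 -0.022 0.109 86.7
```

```text
[[278.012  179.8205]
 [286.481  179.4641]
 [287.5903 231.6108]
 [278.6148 232.2725]]
242 130
shift [-1.700e-03  1.000e-04  1.121e-01] turn [ 0.0001 -0.0003  0.0034] t 2.97 pos [ 0.472  -0.0204  0.2211] yaw 86.9 j [ 0.4   0.21 -0.56  1.85  0.12  1.11 -0.25] F [-0.3  0.7 -0.4] w 1.0
```

View pics/w2c.png

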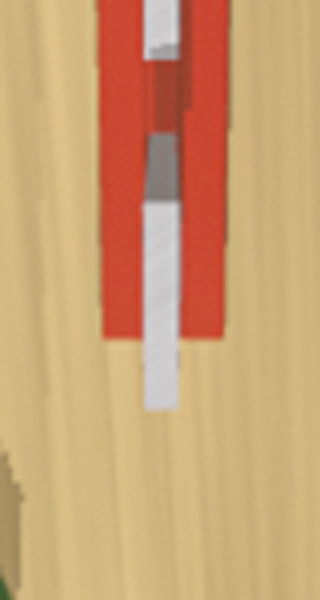

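The second close view shows the top face at (278.4–286.8, 180.2–232.2) px. That is within 0.5 px of the prediction for a top at 0.14 m, so I descend and grip.

Call:
jog_arm --motion '[[[-0.003, 0, 0.04, 0, 0, 0, -1], [-0.003, 0, 0.08, 0, 0, 0, -0.6], [-0.003, 0, 0.112, 0, 0, 0, -0.2], [-0.003, 0, 0.112, 0, 0, 0, 0.3], [-0.003, 0, 0.112, 0, 0, 0, 1], [-0.003, 0, 0.112, 0, 0, 0, 1], [-0.003, 0, 0.112, 0, 0, 0, 1], [-0.003, 0, 0.112, 0, 0, 0, 1]]]' --force 30

```text
clock: 3.63
position: [0.4734, -0.0233, 0.1105]
ee_rot: [2.281, 2.156, 0.004]
force: [-0.3, -0.1, 0.3]
width: 0.54
gripper_force: 0.0
```

```bash
python3 go.py 0.472 -0.022 0.25 86.7
```

```text
shift [ 0.0012 -0.001  -0.1395] turn [0.0039 0.0001 0.0016] t 3.63 pos [ 0.4734 -0.0233  0.1105] yaw 86.79 j [ 0.36  0.34 -0.53  2.    0.22  0.86 -0.35] F [-0.3 -0.1  0.3] w 0.54
```

Call:
jog_arm --motion '[[[0, 0, 0, 0, 0, 0, 1], [0, 0, 0, 0, 0, 0, 1], [0, 0, 0, 0, 0, 0, 1], [0, 0, 0, 0, 0, 0, 1], [0, 0, 0, 0, 0, 0, 1], [0, 0, 0, 0, 0, 0, 1], [0, 0, 0, 0, 0, 0, 1], [0, 0, 0, 0, 0, 0, 1]]]' --force 30

```text
clock: 4.3
position: [0.4717, -0.0234, 0.1082]
ee_rot: [-2.283, -2.158, 0.0]
force: [-0.1, -0.3, -0.5]
width: 0.009
gripper_force: 0.0
```

```bash
python3 go.py 0.472 -0.022 0.25 86.7
```

```text
shift [ 0.0014  0.0002 -0.1418] turn [-0.0002 -0.      0.0016] t 4.3 pos [ 0.4717 -0.0234  0.1082] yaw 86.79 j [ 0.36  0.34 -0.53  2.    0.22  0.85 -0.35] F [-0.1 -0.3 -0.5] w 0.009
```

The hand shut to width 0.009 with no pad force, so the plate isn't held. I'll look.

```bash
python3 - <<'E'
from h import *
ims=[get_image(n) for n in("scene","side","wrist")]
z=lambda im,x,y,w,h:cv2.resize(im[y:y+h,x:x+w],(400,300),interpolation=cv2.INTER_CUBIC)
m=np.vstack([np.hstack([z(ims[0],230,130,120,90+30),z(ims[1],230,140,120,120)]),np.hstack([z(ims[2],0,0,560,420),z(ims[2],210,150,140,105)])])
save('chk',m)
E
python3 go.py 0.472 -0.022 0.25 86.7
```

```text
shift [ 0.0014  0.0002 -0.1418] turn [-0.0001 -0.      0.0014] t 4.45 pos [ 0.4717 -0.0234  0.1082] yaw 86.78 j [ 0.36  0.34 -0.53  2.    0.22  0.85 -0.35] F [-0.1 -0.3  0.2] w 0.001
```

View pics/chk.png

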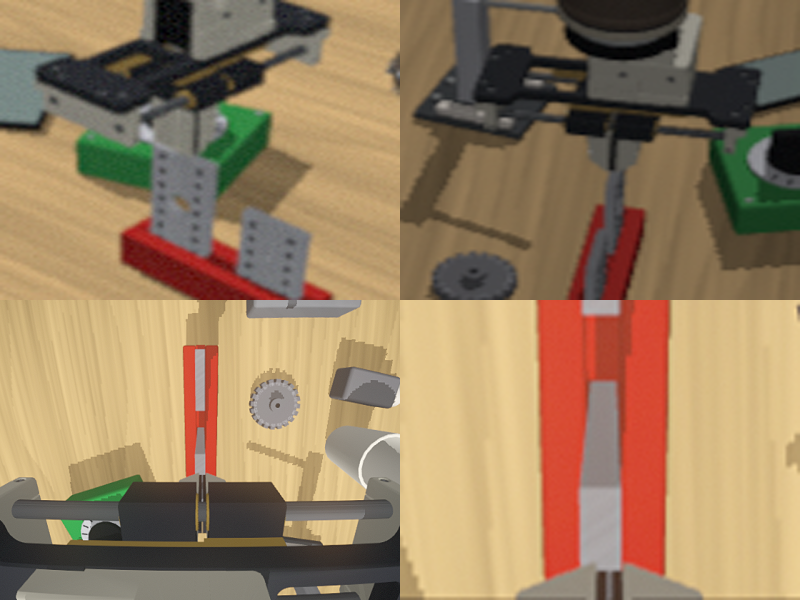

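The check shows the plate still in the rack and the closed fingertips at or above its top edge. I'll project the TCP and the plate corners into the scene view to find the disagreement.

```bash
python3 - <<'E'
from h import *
np.set_printoptions(precision=4,suppress=True)
c=cam("scene");b=cam("side");w=cam("wrist")
P=[[0.4717,-.0234,.108],[.4766,.0015,.14],[.475,-.049,.14],[.4717,-.0238,.085],[0.4602+.03,-.0637,.04]]
print(proj(c,P));print(proj(b,P));print(proj(w,P))
im=get_image("scene");sd=get_image("side")
z=lambda im,x,y,w,h,k:cv2.resize(im[y:y+h,x:x+w],None,fx=k,fy=k,interpolation=cv2.INTER_CUBIC)
save('chk2',np.hstack([z(im,255,150,50,75,8),z(sd,270,160,50,75,8)]))
E
```

```text
[[284.0078 203.4741]
 [292.0186 197.4593]
 [274.474  187.8498]
 [283.56   211.4812]
 [264.7545 223.0393]]
[[293.8579 215.3229]
 [291.0395 213.6582]
 [294.0119 198.7919]
 [293.6309 221.4295]
 [287.8307 220.985 ]]
[[281.2657 235.1502]
 [287.1943 214.0102]
 [288.9272 293.6125]
 [281.4403 224.4296]
 [303.9954 247.676 ]]
```

View pics/chk2.png

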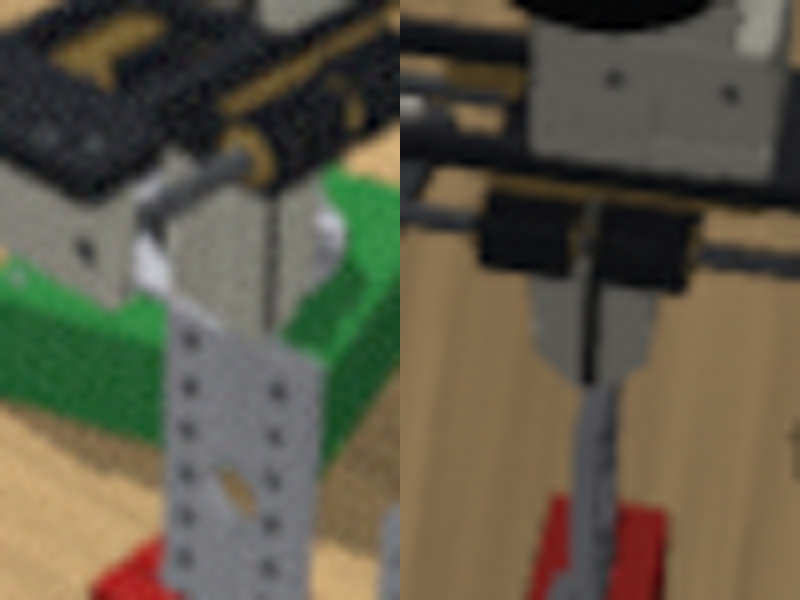

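Both outside views put the closed fingertips about 28 mm above the reported TCP, just over the plate's top edge. The wrist view agrees: the finger ends show at row 243, not 235. I'll reopen, go 25 mm lower, still clear of the rack, and close again.

Call:
jog_arm --motion '[[[0, 0, 0, 0, 0, 0, -1], [0, 0, 0, 0, 0, 0, -1], [0, 0, 0, 0, 0, 0, -0.2], [0, 0, 0, 0, 0, 0, -0.2], [0, 0, 0.01, 0, 0, 0, -0.2], [0, 0, 0.02, 0, 0, 0, -0.2], [0, 0, 0.025, 0, 0, 0, -0.2], [0, 0, 0.025, 0, 0, 0, 1], [0, 0, 0.025, 0, 0, 0, 1], [0, 0, 0.025, 0, 0, 0, 1]]]' --force 30

```text
clock: 5.38
position: [0.4718, -0.0233, 0.0832]
ee_rot: [-2.282, -2.158, 0.0]
force: [-0.7, 0.9, -0.0]
width: 0.342
gripper_force: 0.0
```

Call:
jog_arm --motion '[[[0, 0, 0, 0, 0, 0, 1], [0, 0, 0, 0, 0, 0, 1], [0, 0, 0, 0, 0, 0, 1], [0, 0, 0, 0, 0, 0, 1], [0, 0, 0, 0, 0, 0, 1]]]' --force 30

```text
clock: 5.8
position: [0.4716, -0.0234, 0.0835]
ee_rot: [2.283, 2.158, -0.0]
force: [-0.3, -0.3, 2.7]
width: 0.084
gripper_force: 30.0
```

The plate is gripped at width 0.084 with 30 N, so the eye is about 1.5 mm above the reported TCP. I'll lift it and refine the peg position.

Call:
jog_arm --motion '[[[0, 0, -0.02, 0, 0, 0, 1], [0, 0, -0.05, 0, 0, 0, 1], [0, 0, -0.085, 0, 0, 0, 1], [0, 0, -0.12, 0, 0, 0, 1], [0, 0, -0.13, 0, 0, 0, 1], [0, 0, -0.13, 0, 0, 0, 1]]]' --force 40

```text
clock: 6.3
position: [0.4737, -0.0233, 0.2161]
ee_rot: [2.28, 2.155, 0.006]
force: [0.5, 0.8, -1.5]
width: 0.083
gripper_force: 40.0
```

```bash
python3 - <<'E'
from h import *
np.set_printoptions(precision=4,suppress=True)
a,b=cam("scene"),cam("side")
print(onz(a,[207.2,156.5],.166),onz(b,[286.3,145.1],.166)); print(onz(a,[173.5,173.8],.154),onz(b,[256.5,141.5],.154))
E
python3 go.py 0.486 -0.210 0.21 75.4
```

```text
[[ 0.5122 -0.2219  0.166 ]] [[ 0.5149 -0.2187  0.166 ]]
[[ 0.599 -0.239  0.154]] [[ 0.598 -0.237  0.154]]
shift [-0.1857  0.0228  0.0063] turn [ 0.0057 -0.0003  0.1984] t 6.3 pos [ 0.4737 -0.0233  0.2161] yaw 86.77 j [ 0.41  0.22 -0.56  1.86  0.13  1.1  -0.25] F [ 0.5  0.8 -1.5] w 0.083
```

Call:
jog_arm --motion '[[[-0.185, 0.02, 0.006, 0, 0, 0.18, 1], [-0.185, 0.02, 0.006, 0, 0, 0.18, 1], [-0.185, 0.02, 0.006, 0, 0, 0.18, 1], [-0.185, 0.02, 0.006, 0, 0, 0.18, 1], [-0.185, 0.02, 0.006, 0, 0, 0.18, 1], [-0.185, 0.02, 0.006, 0, 0, 0.18, 1], [-0.185, 0.02, 0.006, 0, 0, 0.18, 1], [-0.185, 0.02, 0.006, 0, 0, 0.18, 1]]]'

```text
clock: 6.97
position: [0.4807, -0.2081, 0.2058]
ee_rot: [-2.465, -1.944, 0.001]
force: [0.3, -0.2, -0.4]
width: 0.087
gripper_force: 40.0
```

```bash
python3 - <<'E'
from h import *
import pickle
np.set_printoptions(precision=4,suppress=True)
w=cam("wrist");im=get_image("wrist");pickle.dump(w,open('w3.pkl','wb'))
print(proj(w,[[.514,-.2195,.166],[.5985,-.238,.154]]))
save('w3',cv2.resize(im[150:300,250:450],None,fx=4,fy=4,interpolation=cv2.INTER_CUBIC))
E
python3 go.py 0.486 -0.2135 0.1655 77
```

```text
[[324.9481 221.3468]
 [424.2204 214.7624]]
shift [-0.0045  0.0063  0.0407] turn [-0.0017 -0.0008 -0.0074] t 7.02 pos [ 0.481  -0.2077  0.2062] yaw 76.58 j [ 0.64  0.29 -0.42  1.77  0.13  1.11 -0.06] F [-0.6  0.5 -1.6] w 0.084
```

View pics/w3.png

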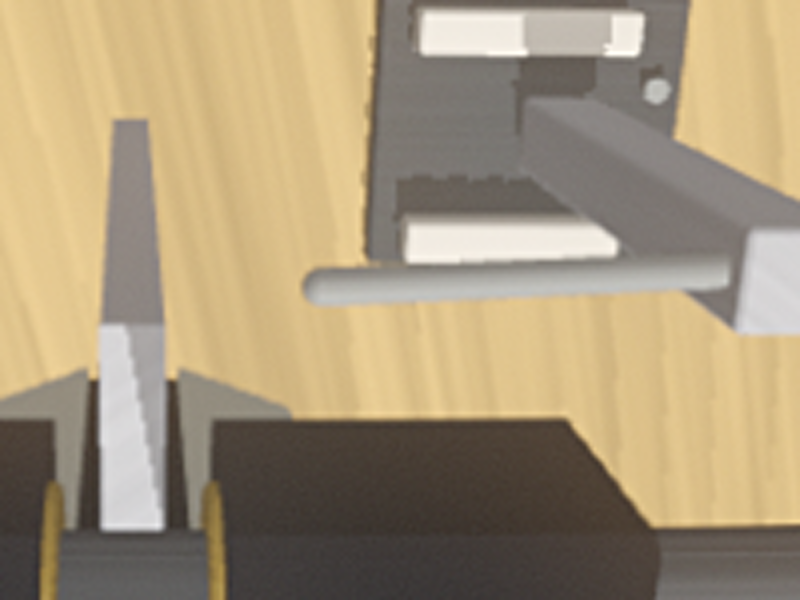

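The wrist view shows the peg tip at (325.5,221.5), within 1 px of the prediction, and the peg entering the post at about (433.5,217).

```bash
python3 - <<'E'
from h import *
import pickle
np.set_printoptions(precision=4,suppress=True)
w=pickle.load(open('w3.pkl','rb'))
a=onz(w,[325.4,221.4],.166)[0];b=onz(w,[433.4,216.9],.154)[0];d=b-a
print(a,b,np.hypot(*d[:2]),np.degrees(np.arctan2(d[1],d[0])))
s,g=cam("scene"),cam("side")
print(tri(w,[325.4,221.4],g,[286.2,145.0]),tri(w,[325.4,221.4],s,[207.2,156.5]))
E
```

```text
[ 0.5143 -0.2196  0.166 ] [ 0.6061 -0.2418  0.154 ] 0.094431423599593 -13.58628335987769
(array([ 0.5148, -0.2198,  0.1654]), np.float64(0.000915085155489413)) (array([ 0.5143, -0.219 ,  0.1681]), np.float64(0.000402447982515688))
```

Call:
jog_arm --motion '[[[-0.003, 0, 0.02, 0, 0, 0, 1], [-0.003, 0, 0.041, 0, 0, 0, 1], [-0.003, 0, 0.041, 0, 0, 0, 1], [-0.003, 0, 0.041, 0, 0, 0, 1]]]'

```text
clock: 7.35
position: [0.4799, -0.2106, 0.1657]
ee_rot: [-2.464, -1.946, 0.002]
force: [0.0, -0.2, -1.0]
width: 0.083
gripper_force: 40.0
```

```bash
python3 - <<'E'
from h import *
o=observe();u=np.array([.972,-.235]);n=np.array([.235,.972]);d=o["position"][:2]-[.5144,-.2195]
print('along',d@u,'lat',d@n,'eye z-tip z',o["position"][2]+.0015-.166)
E
python3 go.py 0.5144 -0.2195 0.1645 76.4
```

```text
along -0.035577847546339934 lat 0.0005252386405348647 eye z-tip z 0.0012095617982547935
shift [-0.0006  0.0356  0.0011] turn [-0.0024 -0.0006  0.0034] t 7.35 pos [ 0.4799 -0.2106  0.1657] yaw 76.59 j [ 0.63  0.33 -0.41  1.82  0.15  1.02 -0.08] F [ 0.  -0.2 -1. ] w 0.083
```

Call:
jog_arm --motion '[[[0, 0.012, 0.002, 0, 0, 0, 1], [0, 0.024, 0.002, 0, 0, 0, 1], [0, 0.034, 0.002, 0, 0, 0, 1], [0, 0.044, 0.003, 0, 0, 0, 1], [0, 0.05, 0.004, 0, 0, 0, 1], [0, 0.05, 0.004, 0, 0, 0, 1]]]'

```text
clock: 7.85
position: [0.5308, -0.2239, 0.1622]
ee_rot: [2.467, 1.945, 0.001]
force: [-0.4, 0.0, -1.1]
width: 0.084
gripper_force: 40.0
```

```bash
python3 - <<'E'
from h import *
o=observe();u=np.array([.972,-.235]);n=np.array([.235,.972]);d=o["position"][:2]-[.5144,-.2195]
print('along',d@u,'lat',d@n,'eye z-axis',o["position"][2]+.0015-.166+.14*(d@u),o["force"],o["ft_torque"])
z=lambda im,x,y,w,h,k:cv2.resize(im[y:y+h,x:x+w],None,fx=k,fy=k,interpolation=cv2.INTER_CUBIC)
save('ins',np.hstack([z(get_image("scene"),165,125,60,80,6),z(get_image("side"),240,110,70,80,6)]))
E
```

```text
along 0.016938030693736113 lat -0.00043399729976496224 eye z-axis 0.00011487566893966751 [-0.42163088  0.04651554 -1.13514398] [-0.04215057 -0.0639934  -0.01250003]
```

View pics/ins.png

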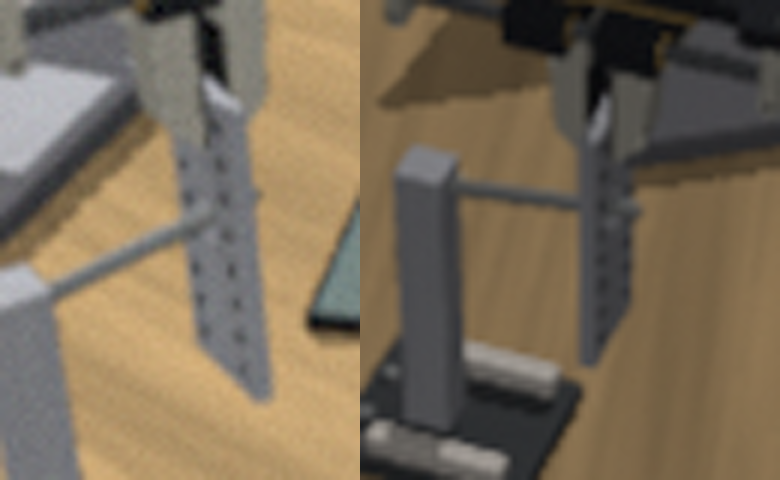

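The peg passes through the eye and its tip shows in front of the plate, at (255,195) in the left half and (630,208) in the right half. I'll slide further in and then lower.

Call:
jog_arm --motion '[[[0, 0.01, 0.0014, 0, 0, 0, 1], [0, 0.02, 0.0028, 0, 0, 0, 1], [0, 0.03, 0.0042, 0, 0, 0, 1], [0, 0.035, 0.005, 0, 0, 0, 1], [0, 0.035, 0.007, 0, 0, 0, 1], [0, 0.035, 0.009, 0, 0, 0, 1], [0, 0.035, 0.0105, 0, 0, 0, 1], [0, 0.035, 0.0105, 0, 0, 0, 1]]]'

```text
clock: 8.62
position: [0.563, -0.2319, 0.1517]
ee_rot: [-2.468, -1.944, 0.0]
force: [0.0, -0.4, -1.1]
width: 0.083
gripper_force: 40.0
```

```bash
cat > peg.py <<'E'
from h import *
o=observe();u=np.array([.972,-.235]);n=np.array([.235,.972]);d=o["position"][:2]-[.5144,-.2195]
print('along',d@u,'lat',d@n,'eye z-axis',o["position"][2]+.0015-.166+.14*(d@u),o["force"],o["ft_torque"],o["width"])
E
python3 peg.py
```

```text
along 0.050212063984292656 lat -0.0006677047490785072 eye z-axis -0.005762606567589296 [ 0.00977807 -0.42029543 -1.09062038] [-0.02008322 -0.18357971  0.01884604] 0.08303056855477496
```

Call:
jog_arm --motion '[[[0, 0, 0.001, 0, 0, 0, 1], [0, 0, 0.001, 0, 0, 0, 1]]]'

```text
clock: 8.78
position: [0.5632, -0.232, 0.1513]
ee_rot: [2.467, 1.944, 0.0]
force: [-0.9, 0.4, 3.6]
width: 0.081
gripper_force: 40.0
```

```bash
python3 peg.py
```

```text
along 0.05035459334211614 lat -0.0006528406674303191 eye z-axis -0.006101204962521512 [-0.86064944  0.41372974  3.6206542 ] [ 0.14577734  0.26555946 -0.06271693] 0.08063056858686672
```

Call:
jog_arm --motion '[[[0, 0, 0, 0, 0, 0, 0.7], [0, 0, 0, 0, 0, 0, 0.6], [0, 0, 0, 0, 0, 0, 0.4], [0, 0, 0, 0, 0, 0, 0.2], [0, 0, 0, 0, 0, 0, 0.2], [0, 0, 0, 0, 0, 0, 0.2], [0, 0, 0, 0, 0, 0, 0.2]]]' --force 20

```text
clock: 9.37
position: [0.5633, -0.2321, 0.1507]
ee_rot: [-2.468, -1.944, 0.0]
force: [0.1, 0.5, 0.4]
width: 0.399
gripper_force: 0.0
```

Call:
jog_arm --motion '[[[0, 0, -0.01, 0, 0, 0, 0.2], [0, 0, -0.03, 0, 0, 0, 0.2], [0, 0, -0.06, 0, 0, 0, 0], [0, 0, -0.09, 0, 0, 0, -0.2], [0, 0, -0.12, 0, 0, 0, -0.5], [0, 0, -0.12, 0, 0, 0, -1]]]'

```text
clock: 9.87
position: [0.5662, -0.2324, 0.2782]
ee_rot: [2.461, 1.939, 0.009]
force: [0.6, 0.3, 0.2]
width: 0.639
gripper_force: 0.0
```

```bash
python3 peg.py; python3 - <<'E'
from h import *
np.set_printoptions(precision=4,suppress=True)
e=[.5632,-.2321,.153]
for n in("scene","side"):
    im=get_image(n);save(n+'_h',im);c=cam(n);print(n,'exp plate centre',proj(c,[[.5632,-.2321,.143]]))
    for r in silhouettes("plate",n)[:3]: print(round(r["p"],2),r["pixel"],r["mask"].sum())
    if n=="scene":
        for r in silhouettes("knob_grip",n)[:2]: print('knob',r["pixel"])
E
python3 go.py 0.59 0.14 0.25 170
```

```text
along 0.05340223643504893 lat -0.00033925308377644647 eye z-axis 0.1211445020904853 [0.60561454 0.27278352 0.22869762] [-0.00883998 -0.13645389  0.00224197] 0.6392861409322862
scene exp plate centre [[188.4054 172.3733]]
0.97 [187.9, 173.0] 528
knob [331.9, 299.2]
knob [283.3, 175.8]
side exp plate centre [[269.0239 146.9191]]
0.55 [268.3, 146.4] 450
shift [ 0.368  -0.0603  0.02  ] turn [-1.3000e-03 -1.5000e-03 -1.6323e+00] t 10.12 pos [ 0.5626 -0.232   0.2698] yaw 76.48 j [ 0.58  0.39 -0.4   1.47  0.15  1.32 -0.07] F [-0.5  0.1 -0.2] w 0.856
```

The plate hangs where expected, within 1 px in both views, and is released. Next I go over to the selector.

Call:
jog_arm --motion '[[[0.41, -0.063, 0.0, 0, 0, -1.79, -1], [0.41, -0.063, 0.0, 0, 0, -1.79, -1], [0.41, -0.063, 0.0, 0, 0, -1.79, -1], [0.41, -0.063, 0.0, 0, 0, -1.79, -1], [0.41, -0.063, 0.0, 0, 0, -1.79, -1], [0.41, -0.063, 0.0, 0, 0, -1.79, -1], [0.41, -0.063, 0.0, 0, 0, -1.79, -1], [0.41, -0.063, 0.0, 0, 0, -1.79, -1], [0.41, -0.063, 0.0, 0, 0, -1.79, -1], [0.41, -0.063, 0.0, 0, 0, -1.79, -1]]]'

```text
clock: 10.95
position: [0.5972, 0.1832, 0.2697]
ee_rot: [-0.853, -3.022, 0.001]
force: [1.4, 0.0, 0.1]
width: 0.999
gripper_force: 0.0
```

```bash
python3 go.py 0.595 0.18 0.27 179
```

```text
shift [ 0.0002 -0.0039 -0.0003] turn [-0.0009 -0.0016 -0.5331] t 10.95 pos [0.5972 0.1832 0.2697] yaw 148.46 j [ 0.09  0.49 -0.75  1.41  0.33  1.38  0.36] F [1.4 0.  0.1] w 0.999
```

Call:
jog_arm --motion '[[[0, 0, 0, 0, 0, -0.533, -1], [0, 0, 0, 0, 0, -0.533, -1], [0, 0, 0, 0, 0, -0.533, -1], [0, 0, 0, 0, 0, -0.533, -1], [0, 0, 0, 0, 0, -0.533, -1], [0, 0, 0, 0, 0, -0.533, -1]]]'

```text
clock: 11.45
position: [0.5975, 0.1809, 0.2694]
ee_rot: [-0.035, -3.139, 0.001]
force: [0.3, -0.4, -0.9]
width: 1.005
gripper_force: 0.0
```

```bash
cat > sel.py <<'E'
from h import *
import pickle
np.set_printoptions(precision=4,suppress=True)
c=cam("wrist");im=get_image("wrist");pickle.dump((c,im),open('w4.pkl','wb'))
o=observe();print(o["position"],np.degrees(np.arctan2(*R.from_rotvec(o["ee_rot"]).as_matrix()[1::-1,0])))
def rect(m,z,nm):
    ct=max(cv2.findContours(m.astype(np.uint8),cv2.RETR_EXTERNAL,cv2.CHAIN_APPROX_NONE)[0],key=cv2.contourArea)
    w=onz(c,ct.reshape(-1,2),z);r=cv2.minAreaRect((w[:,:2]*1000).astype(np.float32));print(nm,z,r)
for q,zs in(("selector",[.045]),("knob_grip",[.058,.092])):
    for r in silhouettes(q,"wrist")[:2]:
        print(q,round(r["p"],2),r["pixel"],r["mask"].sum())
        for z in zs: rect(r["mask"],z,q)
K=silhouettes("knob_grip","wrist")[0]["mask"]
g=cv2.cvtColor(im,cv2.COLOR_RGB2HSV);kk=cv2.erode(K.astype(np.uint8),np.ones((3,3)))>0
wh=kk&(g[...,2]>150)&(g[...,1]<60);n,l,s,ce=cv2.connectedComponentsWithStats(wh.astype(np.uint8));print(s[1:],ce[1:])
for i in range(1,n):
    if s[i,4]>15:
        ys,xs=np.nonzero(l==i);p=onz(c,np.c_[xs,ys],.092)[:,:2];m=p.mean(0);U,S,V=np.linalg.svd(p-m);print('white',m,S/np.sqrt(len(p)),np.degrees(np.arctan2(V[0,1],V[0,0])))
E
python3 sel.py
```

```text
[0.5975 0.181  0.2696] 178.5704536971424
selector 0.91 [291.7, 171.1] 7425
selector 0.045 ((595.6710815429688, 187.88497924804688), (119.03108978271484, 120.07648468017578), 88.7465591430664)
selector 0.9 [42.2, 15.3] 3549
selector 0.045 ((391.4301452636719, -115.94847869873047), (138.8507843017578, 57.286563873291016), 84.6192626953125)
knob_grip 0.91 [283.6, 178.6] 1164
knob_grip 0.058 ((597.2994384765625, 187.5313262939453), (51.14870071411133, 50.681419372558594), 43.538814544677734)
knob_grip 0.092 ((590.9900512695312, 187.06930541992188), (46.858612060546875, 46.43048095703125), 43.5386962890625)
[[289 163   3  15  42]
 [270 173   1   3   3]] [[289.9762 169.8333]
 [270.     174.    ]]
white [0.5816 0.189 ] [0.005 0.001] -0.3476505703791928
```

The box centre fits at (0.5957, 0.1879) with yaw -1.2°, and the knob's white line agrees. I'll descend with the hand half open.

Call:
jog_arm --motion '[[[0.0015, 0.007, 0.04, 0, 0, -0.006, -0.3], [0.0015, 0.007, 0.08, 0, 0, -0.006, -0.3], [0.0015, 0.007, 0.12, 0, 0, -0.006, -0.3], [0.0015, 0.007, 0.16, 0, 0, -0.006, -0.3], [0.0015, 0.007, 0.18, 0, 0, -0.006, -0.3], [0.0015, 0.007, 0.2, 0, 0, -0.006, -0.3], [0.0015, 0.007, 0.215, 0, 0, -0.006, -0.3], [0.0015, 0.007, 0.225, 0, 0, -0.006, -0.3], [0.0015, 0.007, 0.225, 0, 0, -0.006, -0.3]]]' --force 40

```text
clock: 12.4
position: [0.5954, 0.1876, 0.0437]
ee_rot: [-0.029, -3.139, 0.002]
force: [-0.1, -0.1, -0.8]
width: 0.65
gripper_force: 0.0
```

```bash
python3 go.py 0.596 0.188 0.032 179; python3 - <<'E'
from h import *
c=cam("wrist");get_image("wrist")
for r in silhouettes("knob_grip","wrist")[:1]:
    m=r["mask"];ys,xs=np.nonzero(m);print(r["p"],r["pixel"],xs.min(),xs.max(),ys.min(),ys.max(),proj(c,[[.596,.188,.092],[.572,.188,.092],[.596,.214,.058],[.596,.162,.058]]).round(1))
E
```

```text
shift [-0.0006  0.0005  0.0117] turn [-0.0015 -0.0029 -0.001 ] t 12.4 pos [0.5954 0.1876 0.0437] yaw 178.94 j [ 0.1   0.72 -0.77  1.68  0.58  0.99  0.68] F [-0.1 -0.1 -0.8] w 0.65
0.86 [281.6, 241.5] 246 325 204 281 [[285.1 269.2]
 [284.3 226.3]
 [325.9 243.3]
 [243.9 244.7]]
```

Call:
jog_arm --motion '[[[0, 0, 0.006, 0, 0, 0, -0.3], [0, 0, 0.012, 0, 0, 0, -0.3], [0, 0, 0.012, 0, 0, 0, 0.2], [0, 0, 0.012, 0, 0, 0, 0.6], [0, 0, 0.012, 0, 0, 0, 1], [0, 0, 0.012, 0, 0, 0, 1], [0, 0, 0.012, 0, 0, 0, 1], [0, 0, 0.012, 0, 0, 0, 1], [0, 0, 0.012, 0, 0, 0, 1], [0, 0, 0.012, 0, 0, 0, 1]]]' --force 45

```text
clock: 13.33
position: [0.5967, 0.1893, 0.0339]
ee_rot: [0.027, 3.141, 0.002]
force: [1.0, 1.9, -0.1]
width: 0.148
gripper_force: 45.0
```

```bash
python3 go.py 0.596 0.188 0.032 179;python3 -c "
from h import *
print(observe())"
```

```text
shift [ 0.0006 -0.0013  0.0019] turn [ 0.0015  0.0004 -0.    ] t 13.33 pos [0.5967 0.1893 0.0339] yaw 179.0 j [ 0.1   0.73 -0.76  1.69  0.59  0.97  0.67] F [ 1.   1.9 -0.1] w 0.148
{'clock': 13.3333, 'joints': array([ 0.09545872,  0.72629847, -0.76226028,  1.68741673,  0.58809398,
        0.97010861,  0.66899936]), 'dq': array([-0.00141533,  0.00027631,  0.00422408,  0.0001595 ,  0.00944093,
        0.00580916, -0.00045396]), 'joint_efforts': array([ 3.51956449e-01, -7.34360433e+01, -1.54355603e+01, -2.36084086e+01,
       -4.20745863e-01,  4.87249643e-01,  1.80320337e-02]), 'position': array([0.59666023, 0.18933125, 0.03392761]), 'ee_rot': array([2.74180346e-02, 3.14107639e+00, 2.30160048e-03]), 'force': array([ 1.01108913,  1.86720946, -0.12857564]), 'ft_torque': array([ 0.48454939, -0.4145392 , -0.08469494]), 'gripper_force': 44.99472141265869, 'width': 0.1480702394449856}
```

The knob bar is gripped, 13.6 mm wide at 45 N. I'll turn two clicks first and check.

Call:
jog_arm --motion '[[[0, 0, 0, 0, 0, 0.05, 1], [0, 0, 0, 0, 0, 0.15, 1], [0, 0, 0, 0, 0, 0.25, 1], [0, 0, 0, 0, 0, 0.35, 1], [0, 0, 0, 0, 0, 0.45, 1], [0, 0, 0, 0, 0, 0.55, 1], [0, 0, 0, 0, 0, 0.65, 1], [0, 0, 0, 0, 0, 0.74, 1], [0, 0, 0, 0, 0, 0.785, 1], [0, 0, 0, 0, 0, 0.785, 1]]]' --force 60

```text
clock: 14.17
position: [0.5964, 0.1886, 0.0339]
ee_rot: [1.23, 2.891, -0.0]
force: [-0.8, 0.1, 1.3]
width: 0.148
gripper_force: 60.0
```

```bash
cat > kn.py <<'E'
from h import *
o=observe();Rt=R.from_rotvec(o["ee_rot"]).as_matrix();y=np.degrees(np.arctan2(Rt[1,0],Rt[0,0]));print('turned',179-y,'F',o["force"].round(2),'M',o["ft_torque"].round(3),o["position"].round(4),o["width"],o["clock"])
c=cam("wrist");im=get_image("wrist");ks=silhouettes("knob_grip","wrist")
for r in ks[:1]:
    K=r["mask"];print(r["p"],K.sum())
    g=cv2.cvtColor(im,cv2.COLOR_RGB2HSV);kk=cv2.dilate(K.astype(np.uint8),np.ones((3,3)))>0
    wh=kk&(g[...,2]>150)&(g[...,1]<60);n,l,s,ce=cv2.connectedComponentsWithStats(wh.astype(np.uint8))
    for i in range(1,n):
        if s[i,4]>15:
            ys,xs=np.nonzero(l==i);p=onz(c,np.c_[xs,ys],.092)[:,:2];m=p.mean(0);U,S,V=np.linalg.svd(p-m,full_matrices=False)
            print('white',s[i],m.round(4),(S/np.sqrt(len(p))).round(4),'dir',np.degrees(np.arctan2(V[0,1],V[0,0])).round(1),'bearing from axis',np.degrees(np.arctan2(m[1]-.188,m[0]-.596)).round(1))
E
python3 kn.py
```

```text
turned 45.08871077470323 F [-0.83  0.09  1.3 ] M [0.098 0.077 0.112] [0.5964 0.1886 0.0339] 0.14807377518011391 14.1667
0.92 3662
white [240 210  24  40  67] [0.5665 0.1954] [0.0067 0.001 ] dir -74.7 bearing from axis 165.9
white [280 235   6  31 186] [0.5862 0.1992] [0.0047 0.0008] dir -46.1 bearing from axis 131.2
white [270 312  21   6  24] [0.6108 0.1708] [0.0034 0.0006] dir 33.0 bearing from axis -49.3
```

The white line reads 45.1° of turn against the tool's 45.1°, so there's no slip. On to the third stop, gently.

Call:
jog_arm --motion '[[[0, 0, 0, 0, 0, 0.07, 1], [0, 0, 0, 0, 0, 0.15, 1], [0, 0, 0, 0, 0, 0.23, 1], [0, 0, 0, 0, 0, 0.3, 1], [0, 0, 0, 0, 0, 0.35, 1], [0, 0, 0, 0, 0, 0.38, 1], [0, 0, 0, 0, 0, 0.392, 1], [0, 0, 0, 0, 0, 0.392, 1], [0, 0, 0, 0, 0, 0.392, 1]]]' --force 60

```text
clock: 15.02
position: [0.5961, 0.1884, 0.0339]
ee_rot: [-1.764, -2.599, 0.001]
force: [-3.6, 0.5, 5.1]
width: 0.151
gripper_force: 60.0
```

```bash
python3 kn.py
```

```text
turned 67.33878862240144 F [-3.57  0.53  5.09] M [-0.09   0.934  0.168] [0.5961 0.1884 0.0339] 0.15118267315441977 15.0167
0.61 3789
white [239 208  29  43  91] [0.5716 0.2076] [0.0073 0.0012] dir 80.5 bearing from axis 141.2
white [298 208  17  11  20] [0.5944 0.2241] [0.0027 0.0002] dir -10.9 bearing from axis 92.6
white [315 220  11  30  34] [0.6058 0.2169] [0.0044 0.0005] dir -50.0 bearing from axis 71.3
white [279 235   7  31 199] [0.5909 0.2026] [0.0047 0.0009] dir -67.2 bearing from axis 109.4
white [270 312  26   6  31] [0.6043 0.1673] [0.0044 0.0009] dir 18.9 bearing from axis -68.1
```

```bash
python3 - <<'E'
from h import *
for n in("scene","side"):
    get_image(n)
    print([(round(r["p"],2),r["pixel"]) for r in silhouettes("plate",n)[:2]],[(round(r["p"],2),r["pixel"]) for r in silhouettes("blank",n)[:2]])
o=observe();print(o["force"],o["gripper_force"],o["clock"])
sign_off()
E
```

```text
[(0.6, [189.0, 174.4])] [(0.62, [311.8, 231.1]), (0.22, [175.6, 217.5])]
[(0.66, [290.7, 248.4]), (0.62, [269.3, 155.0])] [(0.68, [194.4, 245.9]), (0.66, [288.9, 248.3])]
[-3.76464471 -0.00998276  5.06029961] 60.01098811626434 15.4167
the job is handed in; nothing more can be done
```

The plate hangs released on the peg and the blank is still in the rack. I turned the knob about 67° to the third stop, was still holding it there at 60 N, and handed the job in at 15.4 s.

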